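# Load the heat sink chute

## Task

Load the two silver heat sinks into the blue gravity chute, fins up and copper end pointing downhill, so that they slide down and lie one behind the other, the first against the yellow stop and the second against the first. Set each one down onto the chute near its upper end before letting go, do not drop it from a height, and leave the black heat sink where it is.

Things in the scene. Friction and masses are not known exactly. Their poses are not given: they have to be found in the camera images.
- sink_a: Silver finned heat sink, 120 g, lying fins up. Base 70 x 40 x 8 mm (x, y, z), its last 20 mm at +x finless and copper coloured (the copper end). Fin block (fins along x) 50 x 26 mm, from z = 8 to 38 mm, centred at x = -10 mm, y = 0: grip its flat sides, 26 mm apart across y. Origin: centre of the underside, 35 mm from each end; x to the copper end, z up through the fins.
- sink_b: Second silver finned heat sink, 120 g, lying fins up. Base 70 x 40 x 8 mm (x, y, z), its last 20 mm at +x finless and copper coloured (the copper end). Fin block (fins along x) 50 x 26 mm, from z = 8 to 38 mm, centred at x = -10 mm, y = 0: grip its flat sides, 26 mm apart across y. Origin: centre of the underside, 35 mm from each end; x to the copper end, z up through the fins.
- sink_black: A heat sink of the same shape and size, black all over with no copper end: not wanted, stays where it lies. Origin at the centre of its underside.
- chute_bed: Blue fixed chute, sloping 20 degrees down towards the robot. Origin: on the channel floor, mid-width, at the yellow stop's inner face, 35 mm above the bench; x uphill along the floor, z square off the floor (tilted). Floor 260 mm long, 60 wide; side walls rise 10 mm, stop 22. Slick: a heat sink let go slides down by itself. Set each with its centre 160 to 200 mm up from the stop.
Mind the look-alikes: they are no part of the job. Leave any green or red look-alike of the sink_a alone.

How it is judged (in metres and radians):
At the end, for the whole second after the job is handed in: Both silver heat sinks rest on the chute floor, fins up, copper end downhill, within 20 degrees of its line and 15 mm of its centre line, in either order: centre of the first 20 to 50 mm from the stop (35 touching), of the second 85 to 125 mm (105 touching) (((x of chute_bed in the frame of sink_a between 0.02 and 0.05 m and y of sink_a in the frame of chute_bed between -0.015 and 0.015 m and z of sink_a in the frame of chute_bed between -0.006 and 0.01 m and angle between the x axis of each of sink_a, sink_b and the x axis of chute_bed, either way round below 0.35 rad and angle between each of sink_a, sink_b's own z axis and vertical below 0.7 rad and linear speed of each of sink_a, sink_b below 0.02 m/s and x of chute_bed in the frame of sink_b between 0.085 and 0.125 m and y of sink_b in the frame of chute_bed between -0.015 and 0.015 m and z of sink_b in the frame of chute_bed between -0.006 and 0.01 m) or (x of chute_bed in the frame of sink_b between 0.02 and 0.05 m and y of sink_b in the frame of chute_bed between -0.015 and 0.015 m and z of sink_b in the frame of chute_bed between -0.006 and 0.01 m and angle between the x axis of each of sink_b, sink_a and the x axis of chute_bed, either way round below 0.35 rad and angle between each of sink_b, sink_a's own z axis and vertical below 0.7 rad and linear speed of each of sink_b, sink_a below 0.02 m/s and x of chute_bed in the frame of sink_a between 0.085 and 0.125 m and y of sink_a in the frame of chute_bed between -0.015 and 0.015 m and z of sink_a in the frame of chute_bed between -0.006 and 0.01 m))).
It fails at once if the black heat sink is moved by more than 20 mm (distance of sink_black from where it was at the start of the episode above 0.02 m).
It fails at once if sink_a is dropped or thrown: faster than 1.1 m/s while not held (a fall of about 60 mm) (linear speed of sink_a above 1.1 m/s and contact force between the fingers and sink_a below 0.05 N).
It fails at once if sink_b is dropped or thrown: faster than 1.1 m/s while not held (a fall of about 60 mm) (linear speed of sink_b above 1.1 m/s and contact force between the fingers and sink_b below 0.05 N).
It also fails if it takes over 54 s, if anything falls off the work surface, if the arm or the gripper's body presses on something with over 40 N, if the wrist force passes 120 N, or if a joint passes its speed limit or range.

## Robot

A 6-joint arm with a two-finger parallel gripper is mounted at the origin on the work surface. World frame = base frame: x ahead of the robot, y to its left, z up, the work surface at z = 0. Lengths are in m, angles in degrees, forces in N, time in s.
With the tool pointing down it reaches from about 0.325 to 0.775 m from the base axis. Payload 5.5 kg.
Tool frame: the origin (TCP) lies at the centre of the arm's flange, where the gripper is bolted on; the fingertips stand 182 mm ahead of it and the grasp point (between the pads) lies 163 mm ahead of it; z points along the fingers, y is the direction in which the jaws open and shut (so a half turn about z gives the same grasp; the last joint's range is limited). The gripper opens to 88 mm and grips with 3 to 60 N. Pads are 20 mm wide; open, the fingers measure 115 mm over their backs; the gripper's body (75 mm by 178 mm) begins 61 mm behind the grasp point.
Start: joints at [-80.254, 5.22, 70.514, -0, 104.267, -3.249], TCP at [0.135, -0.585, 0.405] pointing down, gripper open.
Joint ranges: [-164.24, 164.24], [-49.07, 125.15], [9.68, 141.18], [-86.29, 266.29], [3.28, 154.24], [-151.56, 151.56]. Speed limits (degrees/s): [147.25, 147.25, 172.46, 180, 180, 180].

## Interface

Orientations are given as [roll, pitch, yaw] about the fixed x, y, z axes, in that order (R = Rz(yaw) Ry(pitch) Rx(roll)).
In Python, from station import r gives the robot as it stands. The module is installed in compiled form; this text tells all that it offers. Calls block until the motion is done:
- r.reach(position, orientation): joint-space move of the TCP to a pose.
- r.servo_line(position, rotation=None, speed=0.15): straight line of the TCP; rotation=None keeps the orientation; speed is the mean speed in m/s.
- r.move_joints(angles): joint-space move.
- r.let_go() and r.grab(squeeze=None): open the fingers fully, or close them until they stop; squeeze is the grip in N (None keeps the last).
- r.wait(seconds).
- r.inverse_kinematics(position, orientation): joint angles nearest the present ones, or None.
- r.sense(): the state.
- r.snapshot(name): name is "side" or "top"; returns a dict with "frame" (384x512x3 uint8, red, green, blue), "fx", "fy", "cx", "cy" (pixels), "R" (3x3) and "t" (3): a world point X has camera coordinates R X + t. Camera axes: x right, y down, z forward; pixel columns grow to the right and rows downward; lengths in m; the calibration is good to about 2 mm. A picture is of the moment at which its call begins. There is no depth.
A pose or a line that the arm cannot do raises r.IKError and nothing moves.
- r.hand_in(): hands the job in, once; it reports no verdict.
The state is a dict: "clock": time; "joints": joint angles; "joint_vel": joint speeds; "joint_torque": joint torques, N m; "tcp_pos": TCP position; "orientation": TCP orientation; "contact_force": force on the tool from outside, world axes, zero at the start; "torque": the same for the moment, N m; "opening": finger opening in m.
Only numpy, scipy, OpenCV 4.12 (cv2) and the standard library are available. Lean on these libraries where they do the work, as an engineer would, in place of code of your own. Each camera call takes 0.05 s, during which the arm holds its last target. There are 200 camera calls.

## Working session

There is one attempt and no reset: what is moved stays moved. The work goes in short steps, each a Python script; the robot and the scene stay as the last script left them, time stands still between calls to the robot, and variables do not carry over. Pictures are saved under pics/ and viewed, about 8 in all and at most 12, crops included, and the job is handed in when it is done.

```bash
mkdir -p pics; python3 - <<'E'
from station import r
import cv2,numpy as np,pickle
d={}
for n in("top","side"):
    s=r.snapshot(n);d[n]=s;cv2.imwrite(f"pics/{n}0.png",s["frame"][:,:,::-1])
    print(n,s["fx"],s["cx"],s["cy"],np.round(s["R"],4).tolist(),np.round(s["t"],4), (-np.array(s["R"]).T@s["t"]).round(3))
pickle.dump(d,open("s0.pkl","wb"));print(r.sense()["clock"])
E
```

```text
top 361.19941113731403 260.31747189962186 193.08721626952445 [[-0.0276, -0.9996, 0.0084], [-0.9941, 0.0266, -0.1048], [0.1045, -0.0113, -0.9945]] [0.064  0.542  0.8482] [0.452 0.059 0.9  ]
side 351.4993001260833 257.44193228855863 190.3399925485283 [[0.9977, -0.0666, 0.0082], [-0.0464, -0.7723, -0.6335], [0.0485, 0.6317, -0.7737]] [-0.5274  0.1005  0.766 ] [ 0.494 -0.441  0.661]
0.1
```

View pics/top0.png

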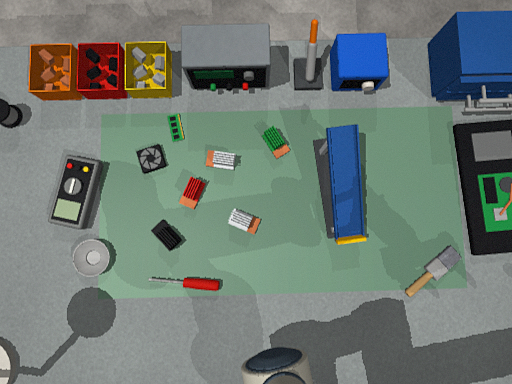

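View pics/side0.png

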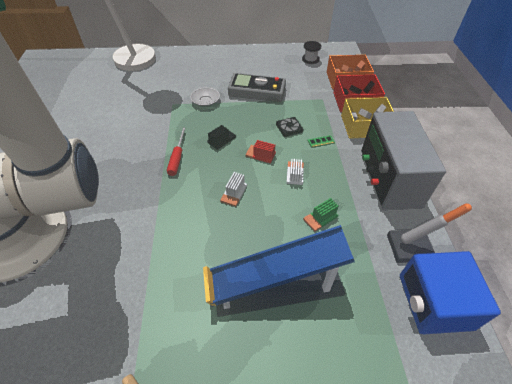

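Top view candidates: silver at (221,159), with copper on its left, and silver at (243,220), with copper on its right, are wanted. Red (193,191), green (275,142) and black (166,235) are look-alikes. The chute runs from its upper end at (342,127) to the yellow stop at (350,240). Next is a close crop plus colour masks.

```bash
cat > h.py <<'E'
import cv2,numpy as np,pickle
def ray(s,uv,z):
    R=np.array(s["R"]);c=-R.T@np.array(s["t"])
    d=R.T@np.array([(uv[0]-s["cx"])/s["fx"],(uv[1]-s["cy"])/s["fy"],1]);return c+d*(z-c[2])/d[2]
def proj(s,X):
    p=np.array(s["R"])@X+np.array(s["t"]);return np.array([p[0]/p[2]*s["fx"]+s["cx"],p[1]/p[2]*s["fy"]+s["cy"]])
def tri(a,ua,b,ub):
    A=[];y=[]
    for s,uv in((a,ua),(b,ub)):
        R=np.array(s["R"]);t=np.array(s["t"]);n=[(uv[0]-s["cx"])/s["fx"],(uv[1]-s["cy"])/s["fy"]]
        for i in(0,1): A.append(R[i]-n[i]*R[2]);y.append(n[i]*t[2]-t[i])
    return np.linalg.lstsq(np.array(A),np.array(y),rcond=None)[0]
def blobs(s,m,roi,amin=15):
    x0,y0,x1,y1=roi;k=np.zeros(m.shape,np.uint8);k[y0:y1,x0:x1]=m[y0:y1,x0:x1]
    n,l,st,c=cv2.connectedComponentsWithStats(k)
    return [(c[i],st[i,4],np.argwhere(l==i)[:,::-1].astype(np.float32)) for i in range(1,n) if st[i,4]>=amin]
def masks(s):
    h=cv2.cvtColor(s["frame"],cv2.COLOR_RGB2HSV).astype(int);H,S,V=h[...,0],h[...,1],h[...,2]
    return dict(silver=((S<45)&(V>150)).astype(np.uint8),copper=((H>=6)&(H<=18)&(S>100)&(V>110)).astype(np.uint8),
      yellow=((H>18)&(H<32)&(S>130)&(V>120)).astype(np.uint8),blue=((H>100)&(H<125)&(S>120)).astype(np.uint8))
E
python3 - <<'E'
from h import *
d=pickle.load(open("s0.pkl","rb"))
rois=dict(top=(150,105,400,260),side=(185,110,370,320))
for n,roi in rois.items():
    s=d[n];m=masks(s)
    for k in m:
        for c,a,p in blobs(s,m[k],roi):
            z={"silver":.038,"copper":.008,"yellow":.05,"blue":.09}[k]
            b=cv2.minAreaRect(p);print(n,k,c.round(1),a,ray(s,c,z).round(4),"rect",np.round(b[1],1))
            if k in("blue","yellow"): print(cv2.approxPolyDP(cv2.convexHull(p),3,True)[:,0].tolist())
t=d["top"]["frame"][:,:,::-1];s=d["side"]["frame"][:,:,::-1]
a=cv2.resize(t[140:240,160:300],None,fx=4,fy=4,interpolation=cv2.INTER_CUBIC)
b=cv2.resize(t[115:255,310:375],(240,400),interpolation=cv2.INTER_CUBIC) if 0 else cv2.resize(t[115:250,312:372],None,fx=2.96,fy=2.96,interpolation=cv2.INTER_CUBIC)
h=min(a.shape[0],b.shape[0]);cv2.imwrite("pics/c1.png",np.hstack([a[:h],b[:h]]))
cv2.imwrite("pics/c2.png",cv2.resize(s[140:320,195:365],None,fx=3.3,fy=3.3,interpolation=cv2.INTER_CUBIC))
E
```

```text
top silver [272.5 107.1] 42 [0.7545 0.0137 0.038 ] rect [ 5. 10.]
top silver [322.4 106.3] 18 [ 0.7534 -0.1097  0.038 ] rect [3. 7.]
top silver [223.4 157.2] 209 [0.6324 0.1363 0.038 ] rect [21.2 11.9]
top silver [223.4 166.4] 68 [0.6097 0.1367 0.038 ] rect [19.4  3.3]
top silver [238.6 220.1] 281 [0.4793 0.1029 0.038 ] rect [21.5 17.2]
top copper [280.9 150.9] 129 [ 0.6509 -0.0056  0.008 ] rect [ 8.1 16.1]
top copper [209.7 158.4] 103 [0.6364 0.1735 0.008 ] rect [16.  7.]
top copper [187.6 201.8] 136 [0.5288 0.2293 0.008 ] rect [16.3  8.1]
top copper [253.8 225.9] 103 [0.4651 0.0672 0.008 ] rect [ 7.6 16.5]
top yellow [350.5 239.3] 187 [ 0.427  -0.1584  0.05  ] rect [ 6.6 30.3]
[[366.0, 238.0], [336.0, 242.0], [338.0, 238.0], [356.0, 235.0]]
top blue [345.4 179.9] 3439 [ 0.5619 -0.1437  0.09  ] rect [111.9  32.1]
[[363.0, 235.0], [334.0, 235.0], [326.0, 128.0], [357.0, 125.0]]
side silver [187.8 111.6] 20 [0.3572 0.3626 0.038 ] rect [4. 6.]
side silver [298.6 115.6] 25 [0.6648 0.3277 0.038 ] rect [12.9  3.9]
side silver [309.5 116.4] 86 [0.6944 0.3223 0.038 ] rect [15. 17.]
side sil
[... 1347 characters left out ...]
-0.2255  0.038 ] rect [14. 16.]
side copper [250.3 151.2] 66 [0.5247 0.2259 0.008 ] rect [ 6.8 11.9]
side copper [228.6 200. ] 95 [0.4652 0.0664 0.008 ] rect [16.1  6.7]
side copper [311.9 221.8] 134 [ 0.6504 -0.0069  0.008 ] rect [16.9  8. ]
side yellow [355.8 124.3] 423 [0.8087 0.2681 0.05  ] rect [27. 27.]
[[365.0, 136.0], [349.0, 137.0], [343.0, 110.0], [358.0, 110.0], [369.0, 119.0]]
side yellow [208.  284.7] 254 [ 0.4263 -0.1612  0.05  ] rect [35.4  7.9]
[[210.0, 302.0], [206.0, 301.0], [204.0, 267.0], [211.0, 274.0]]
side blue [282.7 264.4] 4885 [ 0.5632 -0.1492  0.09  ] rect [ 38.5 146.1]
[[340.0, 225.0], [352.0, 256.0], [349.0, 262.0], [263.0, 290.0], [213.0, 301.0], [211.0, 268.0]]
```

View pics/c1.png

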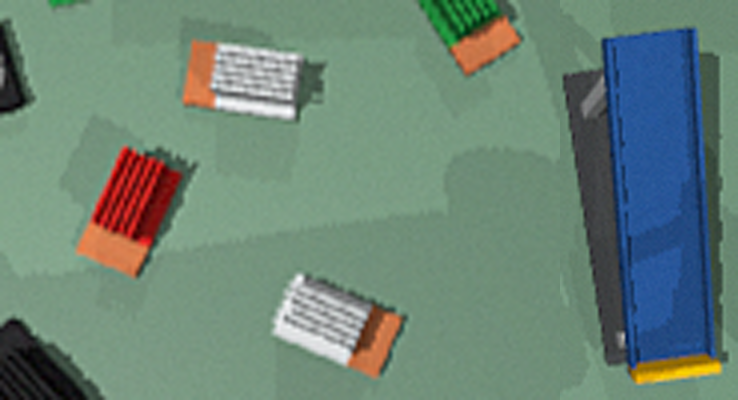

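View pics/c2.png

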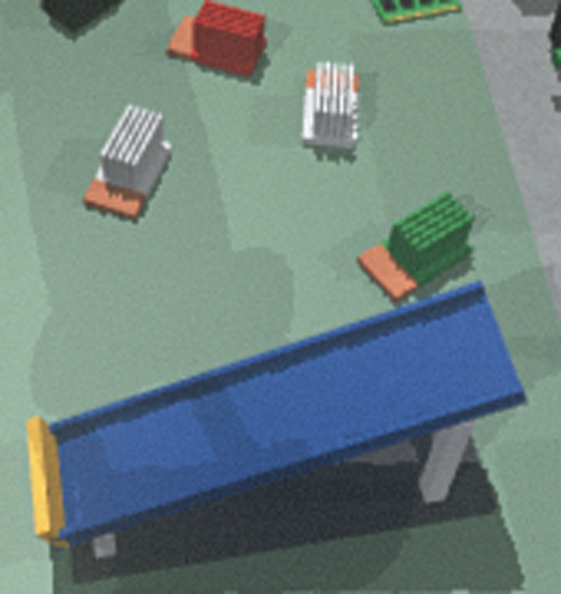

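The crop confirms it: the far silver sink has copper towards +y, the near silver one has copper towards the robot's −y/−x side, and the chute is clear. Next I compute the poses.

```bash
cat >> h.py <<'E'
def sink(s,uv,zc=.008):
    m=masks(s)["copper"];x,y=map(int,uv)
    c,a,p=max(blobs(s,m,(x-14,y-14,x+14,y+14)),key=lambda b:b[1])
    P=np.array([ray(s,q,zc)[:2] for q in p]);mu=P.mean(0);w,V=np.linalg.eigh(np.cov((P-mu).T))
    r=cv2.minAreaRect((P*1000).astype(np.float32));return mu,np.degrees(np.arctan2(V[1,0],V[0,0])),np.sqrt(12*w),r
E
python3 - <<'E'
from h import *
d=pickle.load(open("s0.pkl","rb"));T,S=d["top"],d["side"]
for n,uv,s in(("far",(209,158),T),("near",(254,226),T),("near-side",(228,200),S),("greencheck",(281,151),T),("g-side",(312,222),S)):
    print(n,[np.round(q,4) if not isinstance(q,tuple) else q for q in sink(s,uv)])
for n,fin in(("far",(222.5,158)),("near",(238.6,220))): print(n,ray(T,fin,.03).round(4))
print("far back-bottom corners")
for uv in((295+0,120),(300,53)): print(ray(T,(160+uv[0]/4,140+uv[1]/4),.008).round(4))
print("chute")
U=[(326.7,128.2),(357.7,124.6)];US=[(341,225.8),(353.8,261)]
for a,b in zip(U,US): print(ray(T,a,.1333).round(4),ray(S,b,.1333).round(4),tri(T,a,S,b).round(4))
L=[(336.3,240.5),(365.8,236)];LS=[(205,266.6),(207,304)]
c=lambda u:(195+u[0]/3.3,140+u[1]/3.3)
LS=[c((46,418)),c((68,545))]
for a,b in zip(L,LS): print(ray(T,a,.0557).round(4),ray(S,b,.0557).round(4),tri(T,a,S,b).round(4))
E
```

```text
far [array([0.6364, 0.1735]), np.float64(-94.1278), array([0.0167, 0.0417]), ((637.4640502929688, 173.87203979492188), (17.500240325927734, 40.84792709350586), 89.20406341552734)]
near [array([0.4651, 0.0672]), np.float64(-121.9081), array([0.0164, 0.0411]), ((466.9950256347656, 67.47714233398438), (18.669090270996094, 40.57670974731445), 61.800453186035156)]
near-side [array([0.4652, 0.0664]), np.float64(-121.5), array([0.0165, 0.0417]), ((466.5860290527344, 67.58645629882812), (18.921310424804688, 40.344627380371094), 64.19014739990234)]
greencheck [array([ 0.6509, -0.0056]), np.float64(-148.2548), array([0.0202, 0.0418]), ((651.352783203125, -5.503591537475586), (20.62554359436035, 40.8417854309082), 31.278318405151367)]
g-side [array([ 0.6503, -0.0068]), np.float64(-150.3619), array([0.0204, 0.04  ]), ((650.3554077148438, -6.843135833740234), (20.357099533081055, 39.57796859741211), 29.324241638183594)]
far [0.632  0.1393 0.03  ]
near [0.4798 0.1032 0.03  ]
far back-bottom corners
[0.6054 0.1138 0.008 ]
[0.6479 0.1098 0.008 ]
chute
[ 0.6707 -0.098   0.1333] [ 0.671  -0.102   0.1333] [ 0.6723 -0.099   0.1286]
[ 0.6771 -0.1661  0.1333] [ 0.6772 -0.1726  0.1333] [ 0.6797 -0.1685  0.1252]
[ 0.4253 -0.1237  0.0557] [ 0.4279 -0.1277  0.0557] [ 0.4262 -0.1248  0.0501]
[ 0.4338 -0.193   0.0557] [ 0.4411 -0.2027  0.0557] [ 0.4366 -0.1971  0.0412]
```

Poses agree within a few mm between estimates: near sink at about (.479, .090), yaw −122; far sink at about (.632, .147), yaw 85; chute origin at about (.436, −.159, .035), yaw 6. Next I check IK for both jaw senses.

```bash
cat >> h.py <<'E'
from scipy.spatial.transform import Rotation as Ro
from station import r
G=np.array([-.007,0,.033])   # grasp point in sink frame
def tool(Rs,ps,eps):
    R=Rs*Ro.from_euler("x",180,degrees=True)
    if eps<0: R=R*Ro.from_euler("z",180,degrees=True)
    p=ps+Rs.apply(G)-.163*R.as_matrix()[:,2]
    return p.tolist(),R.as_euler("xyz",degrees=True).tolist()
yaw=lambda a:Ro.from_euler("z",a,degrees=True)
NEAR=(yaw(-122),np.array([.4792,.0899,0])); FAR=(yaw(85.3),np.array([.632,.1469,0]))
C0=np.array([.4357,-.159,.035]); RC=yaw(6)*Ro.from_euler("y",-20,degrees=True)
RS=RC*yaw(180)
def onchute(x,z): return RS,C0+RC.apply([x,0,z])
E
python3 - <<'E'
from h import *
print(RC.as_matrix().round(3))
for e in(1,-1):
  for n,(R,p) in(("near",NEAR),("far",FAR),("pre",onchute(.168,.08)),("place",onchute(.168,0))):
    t=tool(R,p,e);j=r.inverse_kinematics(*t);print(e,n,np.round(t,3).tolist(),None if j is None else np.round(j,1))
E
```

```text
[[ 0.935 -0.105 -0.34 ]
 [ 0.098  0.995 -0.036]
 [ 0.342  0.     0.94 ]]
1 near [[0.483, 0.096, 0.196], [180.0, 0.0, -122.0]] [   7.3   -8.   104.8    0.    83.1 -140.7]
1 far [[0.631, 0.14, 0.196], [180.0, 0.0, 85.3]] [ 9.5 15.6 80.2 -0.  84.2 14.2]
1 pre [[0.505, -0.152, 0.354], [-180.0, 20.0, -174.0]] [ -23.5  -14.4   95.2    9.8   81.7 -119.4]
1 place [[0.533, -0.149, 0.279], [-180.0, 20.0, -174.0]] [ -21.9   -9.4   98.5    9.6   73.3 -119.3]
-1 near [[0.483, 0.096, 0.196], [-180.0, 0.0, 58.0]] [  7.3  -8.  104.8   0.   83.1  39.3]
-1 far [[0.631, 0.14, 0.196], [180.0, 0.0, -94.7]] None
-1 pre [[0.505, -0.152, 0.354], [180.0, -20.0, 6.0]] [-23.5 -14.4  95.2   9.8  81.7  60.6]
-1 place [[0.533, -0.149, 0.279], [180.0, -20.0, 6.0]] [-21.9  -9.4  98.5   9.6  73.3  60.7]
```

```bash
cat >> h.py <<'E'
def snap(tag):
    d={n:r.snapshot(n) for n in("top","side")};pickle.dump(d,open(tag+".pkl","wb"))
    f=[d[n]["frame"][:,:,::-1] for n in("top","side")]
    a=cv2.resize(f[0][110:260,150:390],(480,300));b=cv2.resize(f[1][110:320,180:370],(331,366))
    o=np.zeros((366,790,3),np.uint8);o[:300,:480]=a;o[:,480:480+310]=b[:,:310];cv2.imwrite(f"pics/{tag}.png",o)
def pick(S,e):
    p,o=tool(*S,e);r.let_go()
    r.reach([p[0],p[1],p[2]+.1],o);r.servo_line(p,speed=.12)
    r.grab(20);print("open",r.sense()["opening"])
    r.servo_line([p[0],p[1],.37],speed=.25);s=r.sense();print("lifted",s["opening"],s["clock"])
E
python3 - <<'E'
from h import *
pick(NEAR,-1);snap("p1")
E
```

```text
open 0.026608691120178767
lifted 0.026637774760342767 5.8417
```

View pics/p1.png

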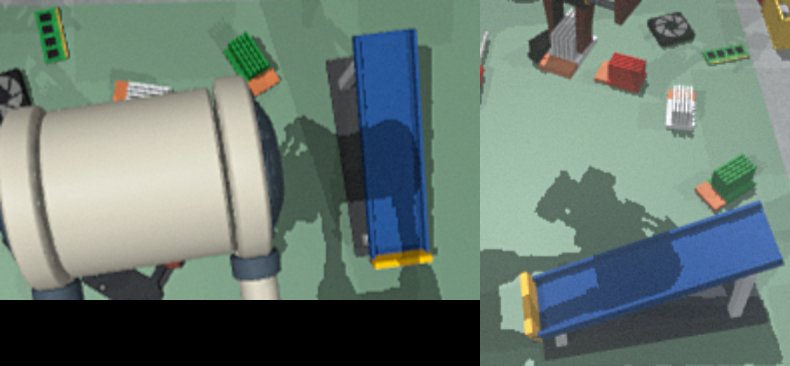

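The side view shows the sink held level, with its copper visible at about (565,65) in the collage. The opening is 26.6 mm, which matches the fins. Next I place it with touch detection.

```bash
cat >> h.py <<'E'
def place(e,x=.168):
    p,o=tool(*onchute(x,.08),e);r.reach(p,o)
    p,o=tool(*onchute(x,.006),e);r.servo_line(p,speed=.1);r.wait(.2)
    f0=np.array(r.sense()["contact_force"])
    for z in np.arange(.005,-.0111,-.001):
        p,o=tool(*onchute(x,z),e);r.servo_line(p,speed=.02)
        f=np.array(r.sense()["contact_force"])-f0
        if np.linalg.norm(f)>3: break
    print("touch z",round(z,4),f.round(2),r.sense()["clock"])
E
python3 - <<'E'
from h import *
place(-1);snap("p2")
E
```

```text
touch z -0.001 [-4.22 -0.18  6.51] 9.7833
```

View pics/p2.png

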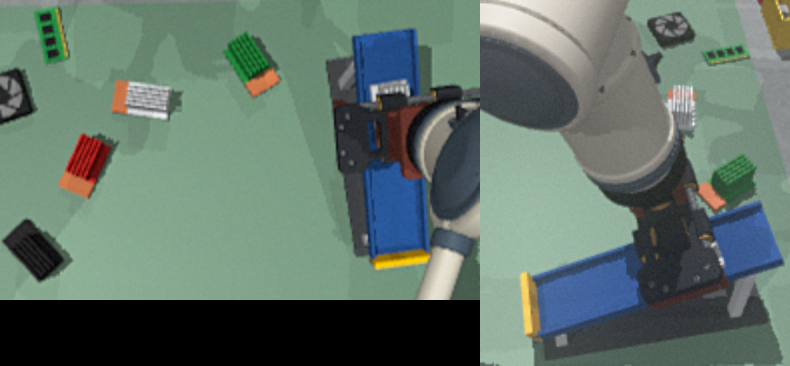

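The sink touches where the floor should be (z −1 mm) and sits at about (390,90), between the walls at x 358 and 416. I release it, back off square to the floor and pick the far one.

```bash
cat >> h.py <<'E'
def release(e,x=.168):
    r.let_go();p,o=tool(*onchute(x,.1),e);r.servo_line(p,speed=.2);r.wait(.3)
E
python3 - <<'E'
from h import *
release(-1);pick(FAR,1);snap("p3")
E
```

```text
open 0.026798443941588153
lifted 0.0268102475754373 16.0917
```

View pics/p3.png

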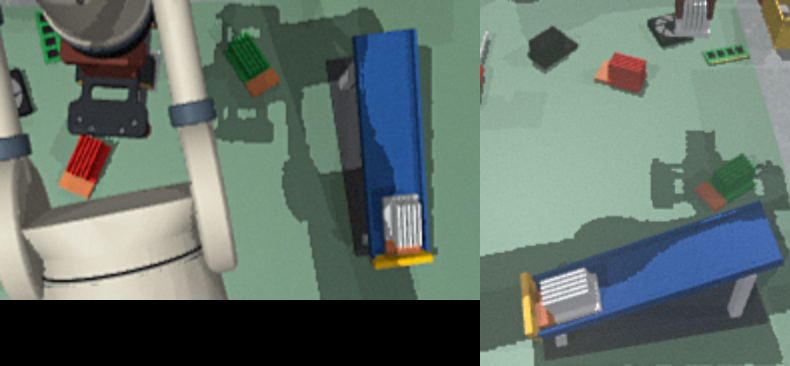

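The first sink lies against the stop, fins up and copper downhill, at (402,225). The second is held, with an opening of 26.8 mm.

```bash
python3 - <<'E'
from h import *
place(1);release(1)
p=r.sense()["tcp_pos"];r.reach([.45,.2,.4],[180,0,85]);snap("p4")
d=pickle.load(open("p4.pkl","rb"))
for n,roi in(("top",(320,115,375,260)),("side",(190,180,370,320))):
    for c,a,q in blobs(d[n],masks(d[n])["copper"],roi):
        # copper top: 8 mm above tilted floor
        s=d[n];R=np.array(s["R"]);cam=-R.T@np.array(s["t"]);v=ray(s,c,0)-cam
        nz=RC.as_matrix()[:,2];k=((C0+.008*nz-cam)@nz)/(v@nz);print(n,a,RC.inv().apply(cam+k*v-C0).round(4))
print(r.sense()["clock"])
E
```

```text
touch z -0.001 [-3.58  2.08  6.31] 21.0417
top 93 [0.0774 0.0056 0.008 ]
top 88 [0.006  0.0008 0.008 ]
side 138 [0.2119 0.0604 0.008 ]
side 147 [ 0.0767 -0.0022  0.008 ]
side 138 [ 0.0049 -0.009   0.008 ]
25.3083
```

View pics/p4.png

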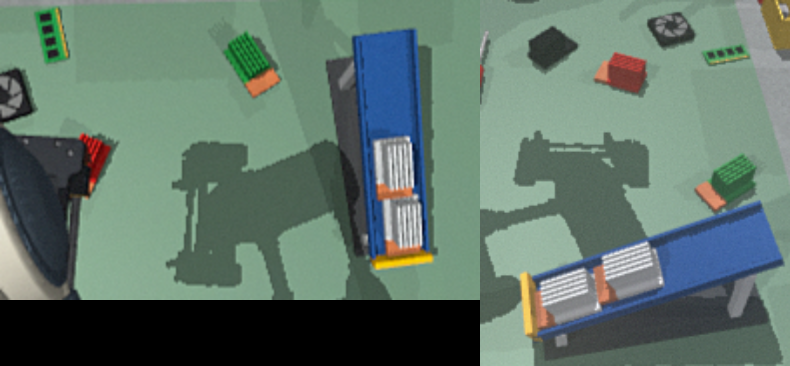

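Both sinks lie in line at (403,228) and (395,165), copper downhill, 71 mm apart along the floor. The black and coloured sinks have not moved.

```bash
python3 -c "
from station import r
r.wait(.3);r.hand_in();print(r.sense()['clock'])"
```

```text
the job is handed in; nothing more can be done
the job is handed in; nothing more can be done
```

Both silver heat sinks are in the chute, fins up with the copper end downhill, and I handed the job in after about 26 s. I picked the near one first, then the far one. Each was set flush on the sloped floor, its centre about 168 mm up from the stop, then released. The floor contact came within about 1 mm of where I expected it.

**Position along the chute:** the copper strips measured about 6 and 77 mm from the stop, a spacing of 71 mm. With the sinks touching I would expect about 10 and 80 mm, so they look seated. The few-mm offset is about what my chute-origin estimate is good for.

**Sideways position:** the two cameras disagree by 8–10 mm. The top view gives +6 and +1 mm, the side view −2 and −9 mm. All of these are within the 15 mm limit, and the walls allow only about 10 mm of play.

**Other objects:** in the last pictures the black, red and green sinks looked undisturbed. I judged this by eye and did not measure the black sink's position.

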